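# Take the left-hand spinner cap off the classroom fan

## Task

The music room's fan is on the table for cleaning, with its grille off and a stick between the blades to hold them: unscrew the black spinner cap from the middle of the blades and stand it, open end down, in the empty steel tray. The cap has a left-hand thread, so it loosens clockwise seen from above: make sure by feel that it is coming loose and not tightening, let your hand rise with it, never pull or press hard on the thread or tighten the cap, and lift only when it is free. Leave the other things where they lie.

Things in the scene. Friction and masses are not known exactly. Their poses are not given: they have to be found in the camera images.
- cap_center (a point): Centre (on the axis, half-way up) of the fan's spinner cap: black ribbed plastic knob, 40 mm across, 42 mm tall, flat top with an orange mark, open underneath, about 35 g. z up along the cap, x towards the mark. It is screwed down on the spindle in the middle of the blades; its underside, 21 mm below this point, sits on a rubber washer. Room for fingers down to 12 mm below its underside, out to 75 mm from the axis
- cap: The same cap; origin at the centre of its underside. Left-hand thread, tight at first. Turned clockwise it climbs some mm a turn and pushes a hand up that does not climb with it; turned the wrong way it draws the hand down. It comes off after 4.5 to 6 rad in all (under 12 mm of climb); until then it lifts by its play only, about 1.5 mm. It stays as turned when let go
- thread: Upright steel spindle with the left-hand thread, 23 mm across, hidden in the cap at first; origin on its axis, level with the seated cap's underside. The cap has about 1 mm of side play on it. The soft moulded thread strips if cap and spindle press on each other with over 12 N; the tight cap itself takes 2 to 6 N of that at first, falling to almost nothing over the first 2 mm of climb
- spindle_top (a point): Top of the spindle, on its axis, fixed with the fan, z up; the seated cap's centre is 1 mm above it. The fan is a white air circulator standing firm on the table with its head tilted straight up: 300 mm wide over its yoke, shroud ring 262 mm across with its rim 28 mm below this point, five blue blades inside it
- stop_stick (a point): Top of a wooden rhythm stick, 12 mm thick, standing fixed in the fan between two blades, 88 mm from the spindle axis, 2 mm higher than the spindle top: it stops the blades from turning with the cap
- rotor (a joint): Turn of blades and spindle, rad, clockwise from above positive, 0 at the start. They swing only from -0.10 to 0.18, where a blade meets the stick; the tight cap carries them along until then
- blade (a joint): Height of the blade with its hub washer on the spindle, m, up positive, range -0.004 to 0.0020. The washer pushes the cap up like a spring of 3 N/mm (6 N at 0, none at 0.0020). Below -0.0015 it is crushed: the cap was tightened or pressed down hard
- tray_in (a point): Centre of the inner floor of the empty steel parts tray: 150 mm (x) by 180 mm (y) outside, 22 mm high, walls 3 mm thick, floor 3 mm above the table, 0.7 kg, loose on the table; z up
- grille: the front grille of the fan, already taken off: white wire disc 256 mm across, 33 mm high, lying at the left end of the table; origin under its centre. Bystander, leave alone
- screwdriver: red-handled screwdriver 190 mm long, lying near the robot; origin under its middle. Bystander, leave alone
- clave: dark wooden clave, a stick 190 mm long and 22 mm thick, lying on the far side; origin under its middle. Bystander, leave alone
- shaker: green egg shaker, 44 mm across and 55 mm tall, standing on its flat end on the far side; origin under it. Bystander, leave alone
- tambourine: yellow tambourine 204 mm across, 44 mm high, white skin, at the right end of the table; origin under its centre. Bystander, leave alone
- pencil_cup: black cup of pencils, 80 mm across, 175 mm tall with the pencils, on the far side; origin under its centre. Bystander, leave alone
Mind the look-alikes: they are no part of the job. Of the things that look like the part that bears tray_in, take the one that is farthest from the robot's base at the start.

How it is judged:
By the outcome, as a careful person would: the job done as asked, in the order asked, and still so for the second after the job is handed in, with the robot touching nothing.
It also fails if it takes over 72 s, if anything falls off the work surface, if the arm or the gripper's body presses on something with over 40 N, if the wrist force passes 120 N, or if a joint passes its speed limit or range.

## Robot

A 7-joint arm with a two-finger parallel gripper is mounted at the origin on the work surface. World frame = base frame: x ahead of the robot, y to its left, z up, the work surface at z = 0. Lengths are in m, angles in degrees, forces in N, time in s.
With the tool pointing down it reaches from about 0.425 to 0.875 m from the base axis. Payload 4.7 kg.
Tool frame: the origin (TCP) lies on the centre line of the jaws, within the pads' length; the fingertips stand 11 mm ahead of it and the grasp point (between the pads) lies 8 mm behind it (finger_overhang is the x of the fingertips in the tool frame, in m); x points along the fingers, z is the direction in which the jaws open and shut, and the axes are right-handed (so a half turn about x gives the same grasp; the last joint's range is limited). The gripper opens to 87 mm and grips with 3 to 60 N. Pads are 19 mm wide; open, the fingers measure 117 mm over their backs; the gripper's body (75 mm by 190 mm) begins 51 mm behind the grasp point.
Start: joints at [74.032, 18.392, -4.016, 83.108, 1.295, 78.541, -3.26], TCP at [0.188, -0.622, 0.234] pointing down, gripper open.
Joint ranges: [-163.93, 163.93], [-17.29, 119.83], [-79.2, 71.16], [3.27, 140.29], [-89.18, 269.18], [5.43, 117.66], [-154.24, 154.24]. Speed limits (degrees/s): [147.25, 147.25, 180, 180, 180, 180, 180].

## Interface

Orientations are given as [roll, pitch, yaw] about the fixed x, y, z axes, in that order (R = Rz(yaw) Ry(pitch) Rx(roll)).
In Python, from cell import get_obs, read_camera, sign_off, cut_out, finger_overhang gives the robot as it stands.
- The arm moves only by the tool servo_tool, never from a script. Its argument "rows" is one flat list of numbers, 5 for each row, row after row: the shift along the world's x, y, z in mm, then the turn about the world's z in degrees, then the closure, from 0 (fully open) to 1 (shut). A call has 1 to 10 rows; each row is the pose to reach, as a shift and turn from the pose commanded when the call began; what a row does not reach only later rows make up. A row lasts 1/12 s, in which the tool goes at most 41.7 mm and 7.16 degrees, less where a joint would pass 70% of its speed; a pose out of reach is approached as far as the arm can. A call with a gripper value outside its range is refused whole. The fingers move at their own pace and stop on an object; "force" is the grip in N (left out, the last holds). Time passes only in rows, so rows that repeat a pose let the fingers close. It gives the time, the measured TCP pose, the force and the opening at its end, in the units of the state.
- get_obs(): the state, without advancing time (a new reading comes with each control period).
- read_camera(name): name is "scene" or "top"; returns a dict with "frame" (400x640x3 uint8, blue, green, red), "range_z" (400x640 float32, m along the optical axis (not along the pixel's ray), 0 where there is no reading), "intrinsics" (3x3 intrinsics, pixels), "cam_to_world" (4x4, takes a point from camera to world coordinates). Camera axes: x right, y down, z forward; pixel columns grow to the right and rows downward; lengths in m; the calibration is good to about 2 mm. A picture is of the moment at which its call begins.
- sign_off(): hands the job in, once; it reports no verdict.
Trained networks look in a picture, given as the dict that the camera call returned (one of the last four; its "shot" number tells which), for a name from the list of things; names that differ only in an ending like _2 or _b are one class to them, and where a whole thing is asked for, a point or a joint stands for the part that bears it (a point fixed in the world has none). Each returns a list of dicts, best first, with "score" (0 to 1); they miss things now and then, are a little off and sometimes report something else, mostly with a low value. They report only what shows in the picture. A call takes as long as a camera call. They do not tell look-alikes from the thing itself.
- cut_out(name, picture): "pixels" (400x640 bool, what is visible of it) and "extent" ([centre column, centre row, width, height] in pixels, round what is visible of it).
The state is a dict: "time_s": time; "qpos": joint angles; "joint_velocities": joint speeds; "effort": joint torques, N m; "tool_pos": TCP position; "tool_rot": TCP orientation; "force": force on the tool from outside, world axes, zero at the start; "wrist_torque": the same for the moment, N m; "grip_width": finger opening in m.
Only numpy, scipy, OpenCV 4.12 (cv2) and the standard library are available. Lean on these libraries where they do the work, as an engineer would, in place of code of your own. Each camera call takes 0.05 s, during which the arm holds its last target.

## Working session

There is one attempt and no reset: what is moved stays moved. The work goes in short steps, Python scripts to look and compute and a tool call to move; the robot and the scene stay as the last step left them, time stands still between calls to the robot, and variables do not carry over. Pictures are saved under pics/ and viewed, and the job is handed in when it is done.

Besides the shell and the picture viewer there is one more tool, called after "Emit:" as name(argument=value, ...), one argument or row to a line, values as JSON. servo_tool: Moves the arm, as the interface text tells. Its arguments: {"type":"object","properties":{"rows":{"type":"array"},"force":{"type":"number"}},"required":["rows"]}

```bash
mkdir -p pics; ls
cat > h.py <<'E'
import numpy as np,cv2
from cell import *
def pts(p):
    K=p["intrinsics"];z=p["range_z"];T=p["cam_to_world"]
    v,u=np.mgrid[0:z.shape[0],0:z.shape[1]]
    P=np.stack([(u-K[0,2])/K[0,0]*z,(v-K[1,2])/K[1,1]*z,z,np.ones_like(z)],-1)@np.array(T).T
    P=P[...,:3];P[z<=0]=np.nan
    return P
E
python3 - <<'E'
from h import *
o=get_obs();print({k:np.round(v,3).tolist() for k,v in o.items()},finger_overhang)
for n in("scene","top"):
    p=read_camera(n);cv2.imwrite(f"pics/{n}0.png",p["frame"]);P=pts(p)
    np.savez(f"{n}0.npz",P=P,f=p["frame"])
    print(n,np.round(p["cam_to_world"],3).tolist(),np.round(p["intrinsics"],1).tolist())
    for t in("cap","tray_in","stop_stick","spindle_top"):
        try:
            for d in cut_out(t,p):
                m=d["pixels"];q=P[m];print(t,round(d["score"],2),np.round(d["extent"],1),np.round(np.nanmedian(q,0),3),np.round(np.nanmin(q,0),3),np.round(np.nanmax(q,0),3))
        except Exception as e: print(t,e)
print(get_obs()["time_s"])
E
```

```text
pics
{'time_s': 0.0, 'qpos': [74.031, 18.44, -4.015, 83.174, 1.296, 78.538, -3.259], 'joint_velocities': [0.013, 0.102, -0.052, -0.127, 0.011, -0.092, 0.031], 'effort': [-0.0, -49.129, -0.404, -31.253, -0.064, 0.044, 0.0], 'tool_pos': [0.187, -0.622, 0.232], 'tool_rot': [-176.692, 89.893, 110.087], 'force': [-1.147, 0.379, 0.565], 'wrist_torque': [-0.024, -0.019, -0.005], 'grip_width': 0.087} 0.011
scene [[-0.091, 0.578, -0.811, 1.633], [0.996, 0.071, -0.061, 0.099], [0.022, -0.813, -0.582, 0.927], [0.0, 0.0, 0.0, 1.0]] [[414.5, 0.0, 315.9], [0.0, 414.5, 194.2], [0.0, 0.0, 1.0]]
cap 0.77 [237.3 169.1  13.   11.1] [ 0.549 -0.231  0.221] [ 0.425 -0.292  0.138] [ 0.558 -0.214  0.238]
cap 0.64 [367.2 225.6  57.8  36.2] [0.514 0.198 0.003] [ 0.414  0.103 -0.006] [0.6   0.295 0.026]
cap 0.57 [241.4 184.2  62.2  33.2] [ 0.544 -0.212  0.163] [ 0.3   -0.35  -0.002] [ 0.661 -0.129  0.196]
tray_in 0.71 [390.1 187.4  54.5  34.6] [0.262 0.285 0.004] [ 0.136  0.18  -0.005] [0.385 0.392 0.027]
tray_in 0.59 [366.6 227.4  59.5  34.9] [0.512 0.198 0.004] [ 0.418  0.104 -0.004] [0.599 0.287 0.026]
tray
[... 555 characters left out ...]
0.23 ] [ 0.517 -0.249  0.199] [ 0.553 -0.214  0.239]
tray_in 0.73 [282.5 211.9  43.   32.9] [0.52  0.199 0.002] [ 0.441  0.108 -0.015] [0.594 0.29  0.028]
tray_in 0.63 [264.1 268.1  43.1  51.5] [0.264 0.284 0.001] [ 0.16   0.182 -0.015] [0.37  0.385 0.029]
stop_stick 0.6 [378.4 200.   68.2  59.6] [ 0.534 -0.228  0.154] [ 0.411 -0.38  -0.017] [ 0.68  -0.08   0.236]
spindle_top 0.89 [379.5 195.7  69.3  61.7] [ 0.534 -0.228  0.154] [ 0.411 -0.402 -0.017] [ 0.713 -0.08   0.222]
spindle_top 0.39 [381.5 197.    4.4   7.8] [ 0.534 -0.23   0.231] [ 0.518 -0.246  0.221] [ 0.548 -0.217  0.238]
spindle_top 0.18 [280.1 210.5  41.6  35.4] [0.52  0.199 0.001] [ 0.441  0.108 -0.015] [0.592 0.289 0.028]
0.5
```

Run:
```python
from h import *
for n,(x0,x1,y0,y1) in dict(scene=(180,440,120,280),top=(240,440,140,310)).items():
    f=np.load(f"{n}0.npz")["f"]
    c=cv2.resize(f[y0:y1,x0:x1],None,fx=3,fy=3,interpolation=cv2.INTER_CUBIC);cv2.imwrite(f"pics/{n}0c.png",c)
a=np.load("top0.npz");f=a["f"][175:215,365:405];cv2.imwrite("pics/capc.png",cv2.resize(f,None,fx=14,fy=14,interpolation=cv2.INTER_NEAREST))
for n in("top","scene"):
    P=np.load(f"{n}0.npz")["P"]; 
    m=(P[...,2]>.205)&(np.hypot(P[...,0]-.535,P[...,1]+.23)<.12)
    k,l,s,c=cv2.connectedComponentsWithStats(m.astype(np.uint8))
    for i in range(1,k):
        q=P[l==i];print(n,s[i],c[i].round(1),np.round(q.mean(0),4),q.min(0).round(3),q.max(0).round(3),np.median(q[:,2]).round(4))
```

```text
top [377 190  11  11  81] [382.1 195.2] [ 0.5348 -0.2304  0.2285] [ 0.517 -0.252  0.205] [ 0.557 -0.212  0.239] 0.2296
top [394 212   3   3   4] [395. 213.] [ 0.4638 -0.2819  0.2137] [ 0.461 -0.286  0.207] [ 0.467 -0.279  0.222] 0.2131
scene [227 158   3   4   9] [228.  159.1] [ 0.4702 -0.2865  0.21  ] [ 0.465 -0.291  0.206] [ 0.479 -0.284  0.213] 0.2109
scene [232 163  13  13 139] [238.3 168.6] [ 0.5457 -0.2318  0.224 ] [ 0.523 -0.255  0.205] [ 0.558 -0.214  0.238] 0.2266
```

View pics/scene0.png

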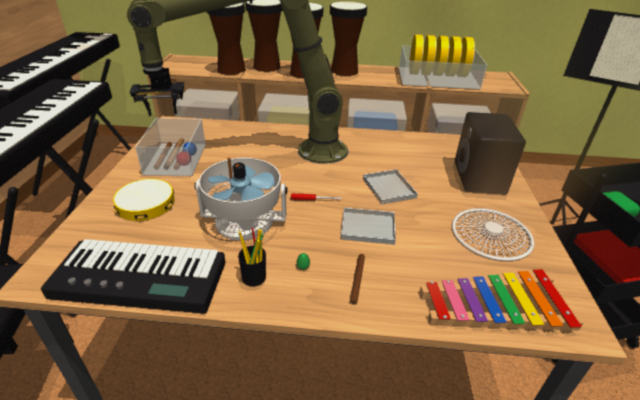

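View pics/top0.png

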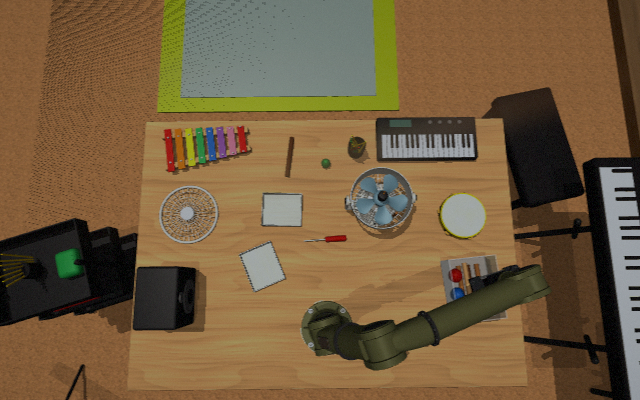

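View pics/top0c.png

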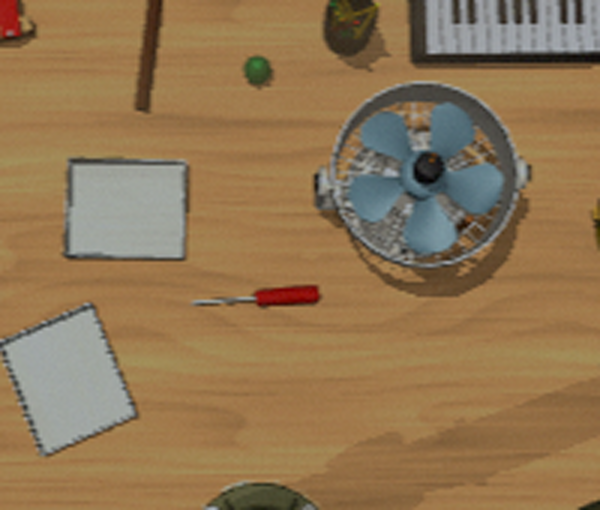

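View pics/scene0c.png

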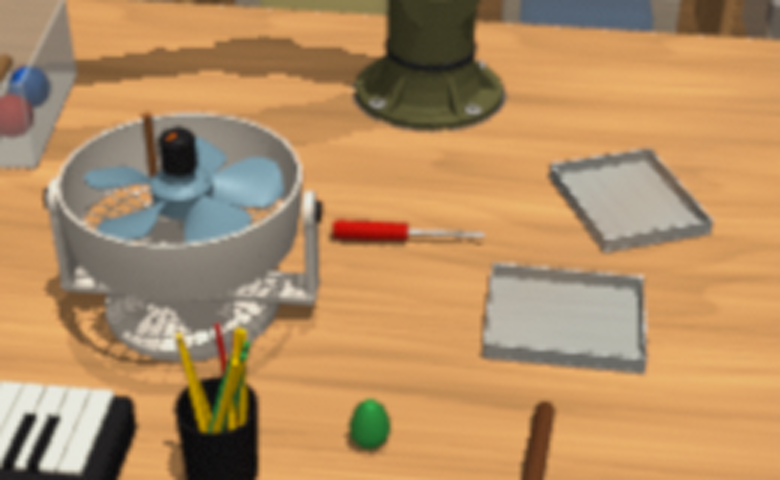

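View pics/capc.png

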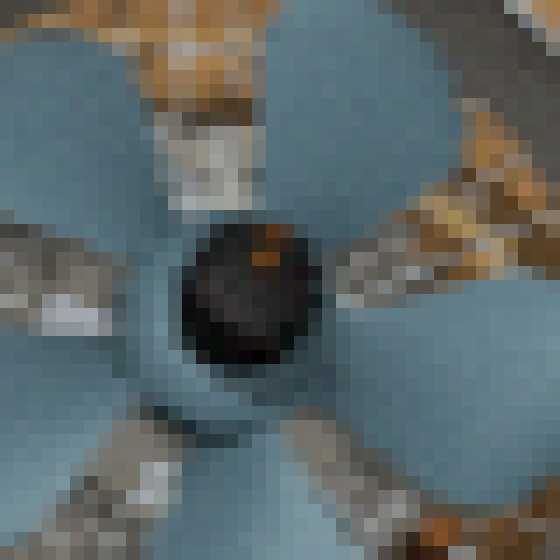

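Candidates: cap – only the black knob at top-view (382,195), orange mark visible, stick at (395,213); nothing else resembles it. Trays – (282,210) at about (0.52,0.20), 0.55 m from the base, and (264,268) at about (0.26,0.28), 0.39 m from the base. I choose the farther one at (282,210). Both are confirmed in the crops.

Run:
```python
from h import *
from scipy.optimize import least_squares
def circ(q,r=None):
    if r is None:
        f=lambda p:np.hypot(q[:,0]-p[0],q[:,1]-p[1])-p[2];x0=[.535,-.23,.13]
    else:
        f=lambda p:np.hypot(q[:,0]-p[0],q[:,1]-p[1])-r;x0=[.535,-.23]
    s=least_squares(f,x0,loss="soft_l1",f_scale=.002);return s.x.round(4),np.median(abs(f(s.x))).round(4)
for n in("top","scene"):
    a=np.load(f"{n}0.npz");P=a["P"];z=P[...,2];d=np.hypot(P[...,0]-.535,P[...,1]+.23)
    m=(z>.172)&(z<.2)&(d>.122)&(d<.142);q=P[m];print(n,"rim",len(q),np.percentile(q[:,2],[10,50,90,98]).round(4),circ(q),circ(q,.1295))
    m=(z>.2)&(d<.035);q=P[m];print("cap z pct",np.percentile(q[:,2],[50,80,90,97,100]).round(4))
    t=q[q[:,2]>np.percentile(q[:,2],97)-.004];print("top pts",len(t),t.mean(0).round(4),((t.min(0)+t.max(0))/2).round(4),np.ptp(t,axis=0).round(4))
    s=q[q[:,2]<np.percentile(q[:,2],97)-.006]
    if len(s)>8: print("side",circ(s,.02))
    # tray rim
    m=(z>.012)&(z<.04)&(abs(P[...,0]-.518)<.11)&(abs(P[...,1]-.198)<.13);q=P[m]
    print("tray",cv2.minAreaRect(q[:,:2].astype(np.float32)*1000),q[:,2].max().round(3))
    m=(abs(P[...,0]-.518)<.05)&(abs(P[...,1]-.198)<.06);print("floor",np.median(z[m]).round(4))
    m=(abs(P[...,0]-.7)<.05)&(abs(P[...,1]-.198)<.06);print("table",np.median(z[m]).round(4))
```

```text
top rim 240 [0.1741 0.1802 0.1859 0.1887] (array([ 0.536 , -0.2312,  0.128 ]), np.float64(0.0011)) (array([ 0.5359, -0.2311]), np.float64(0.0016))
cap z pct [0.2293 0.2343 0.2359 0.2378 0.2387]
top pts 20 [ 0.5339 -0.233   0.2358] [ 0.5343 -0.2327  0.2364] [0.0253 0.0323 0.0047]
side (array([ 0.5374, -0.2331]), np.float64(0.0031))
tray ((528.9195556640625, 201.5897216796875), (187.30091857910156, 171.68357849121094), 89.67981719970703) 0.028
floor 0.0006
table -0.0005
scene rim 511 [0.1732 0.1786 0.1825 0.1843] (array([ 0.5375, -0.2339,  0.1286]), np.float64(0.0013)) (array([ 0.5372, -0.2338]), np.float64(0.0015))
cap z pct [0.2246 0.2322 0.2335 0.2348 0.2375]
top pts 45 [ 0.5392 -0.2331  0.2331] [ 0.5382 -0.2332  0.2342] [0.0296 0.0322 0.0067]
side (array([ 0.5348, -0.2353]), np.float64(0.001))
tray ((518.800537109375, 196.65673828125), (180.0994873046875, 159.10752868652344), 88.30400848388672) 0.026
floor -0.0002
table -0.0017
```

Emit:
servo_tool(
  rows=[0, 0, 40, 0, 0, 20, 20, 70, 0, 0, 46, 51, 80, 0, 0, 72, 80, 80, 0, 0, 98, 109, 80, 0, 0, 124, 138, 80, 0, 0, 150, 167, 80, 0, 0, 176, 196, 80, 0, 0, 202, 225, 80, 0, 0, 228, 254, 80, 0, 0],
  force=8,
)

```text
time_s: 1.33
tool_pos: [0.4166, -0.3668, 0.314]
tool_rot: [10.3, 89.9, -62.9]
force: [1.1, -0.9, -0.2]
grip_width: 0.087
```

Emit:
servo_tool(
  rows=[26, 29, 0, 0, 0, 52, 58, 0, 0, 0, 78, 87, 0, 0, 0, 104, 116, 0, 0, 0, 121, 136, 0, 0, 0, 121, 136, 0, 0, 0, 121, 136, 0, 0, 0],
)

```text
time_s: 1.92
tool_pos: [0.5376, -0.2303, 0.3136]
tool_rot: [147.0, 90.0, 74.0]
force: [0.3, -0.1, 0.6]
grip_width: 0.0871
```

```bash
cat > st.py <<'E'
from h import *
from scipy.spatial.transform import Rotation as R
o=get_obs();M=R.from_euler("xyz",o["tool_rot"],degrees=True).as_matrix()
print("t",round(o["time_s"],2),"q",np.round(o["qpos"],1).tolist(),"p",np.round(o["tool_pos"],4).tolist(),"F",np.round(o["force"],2).tolist(),"T",np.round(o["wrist_torque"],3).tolist(),"w",round(o["grip_width"],4))
print("x",M[:,0].round(3).tolist(),"jaw z",M[:,2].round(3).tolist(),"jawaz",round(np.degrees(np.arctan2(M[1,2],M[0,2])),1))
E
python3 st.py
```

```text
t 1.92 q [42.1, 10.4, -24.9, 84.8, 4.4, 85.8, -55.7] p [0.5376, -0.2303, 0.3136] F [0.29, -0.06, 0.63] T [-0.036, 0.077, -0.043] w 0.0871
x [0.0, 0.0, -1.0] jaw z [0.293, -0.956, -0.0] jawaz -73.0
```

Emit:
servo_tool(
  rows=[0, -2, 0, 7, 0, 0, -2, 0, 14, 0, 0, -2, 0, 20, 0, 0, -2, 0, 20, 0],
)

```text
time_s: 2.25
tool_pos: [0.5355, -0.2364, 0.3136]
tool_rot: [-65.5, 89.9, -118.8]
force: [-0.3, 0.2, 0.3]
grip_width: 0.087
```

```bash
python3 st.py
```

```text
t 2.25 q [43.9, 10.6, -26.4, 84.6, 4.8, 85.9, -35.7] p [0.5355, -0.2364, 0.3136] F [-0.3, 0.16, 0.28] T [-0.033, -0.035, -0.029] w 0.087
x [-0.001, -0.001, -1.0] jaw z [0.598, -0.801, 0.0] jawaz -53.3
```

Emit:
servo_tool(
  rows=[0, 0, 0, 7, 0, 0, 0, 0, 14, 0, 0, 0, 0, 21, 0, 0, 0, 0, 28, 0, 0, 0, 0, 35, 0, 0, 0, 0, 42, 0, 0, 0, 0, 49, 0, 0, 0, 0, 56, 0, 0, 0, 0, 63, 0, 0, 0, 0, 70, 0],
)

```text
time_s: 3.08
tool_pos: [0.5357, -0.236, 0.3136]
tool_rot: [-126.3, 89.9, -109.5]
force: [0.6, 0.7, 0.4]
grip_width: 0.0872
```

Emit:
servo_tool(
  rows=[0, 0, 0, 7, 0, 0, 0, 0, 14, 0, 0, 0, 0, 21, 0, 0, 0, 0, 28, 0, 0, 0, 0, 35, 0, 0, 0, 0, 42, 0, 0, 0, 0, 49, 0, 0, 0, 0, 56, 0, 0, 0, 0, 63, 0, 0, 0, 0, 70, 0],
)

```text
time_s: 3.92
tool_pos: [0.5358, -0.236, 0.3136]
tool_rot: [157.9, 89.9, -115.3]
force: [-0.5, -0.0, -0.3]
grip_width: 0.0871
```

Emit:
servo_tool(
  rows=[0, 0, 0, 7, 0, 0, 0, 0, 14, 0, 0, 0, 0, 21, 0, 0, 0, 0, 28, 0, 0, 0, 0, 35, 0, 0, 0, 0, 40, 0, 0, 0, 0, 40, 0, 0, 0, 0, 40, 0],
)

```text
time_s: 4.58
tool_pos: [0.536, -0.2356, 0.3135]
tool_rot: [102.6, 90.0, -131.0]
force: [0.5, 0.3, 0.3]
grip_width: 0.087
```

```bash
python3 st.py
```

```text
t 4.58 q [58.6, 13.2, -44.6, 84.1, 9.3, 86.4, 140.6] p [0.536, -0.2356, 0.3135] F [0.48, 0.33, 0.28] T [0.115, -0.118, 0.022] w 0.087
x [-0.0, -0.0, -1.0] jaw z [-0.593, 0.805, -0.0] jawaz 126.4
```

Emit:
servo_tool(
  rows=[0, 3, -15, 0, 0, 0, 3, -30, 0, 0, 0, 3, -45, 0, 0, 0, 3, -60, 0, 0, 0, 3, -70, 0, 0, 0, 3, -80, 0, 0, 0, 3, -80, 0, 0, 0, 3, -80, 0, 0],
)

```text
time_s: 5.25
tool_pos: [0.5364, -0.2315, 0.2335]
tool_rot: [20.9, 90.0, 147.6]
force: [0.4, 0.2, -0.5]
grip_width: 0.0872
```

```bash
python3 st.py;python3 - <<'E'
from h import *
for n in("scene","top"):
    p=read_camera(n);np.savez(n+"1.npz",P=pts(p),f=p["frame"]);f=p["frame"]
    f=f[120:230,190:290] if n=="scene" else f[150:240,330:430]
    cv2.imwrite(f"pics/{n}1.png",cv2.resize(f,None,fx=5,fy=5,interpolation=cv2.INTER_CUBIC))
E
```

```text
t 5.25 q [58.3, 15.0, -44.3, 91.6, 10.6, 77.8, 139.4] p [0.5364, -0.2315, 0.2335] F [0.36, 0.23, -0.49] T [0.123, -0.128, 0.008] w 0.0872
x [-0.0, 0.0, -1.0] jaw z [-0.598, 0.802, 0.001] jawaz 126.7
```

View pics/scene1.png

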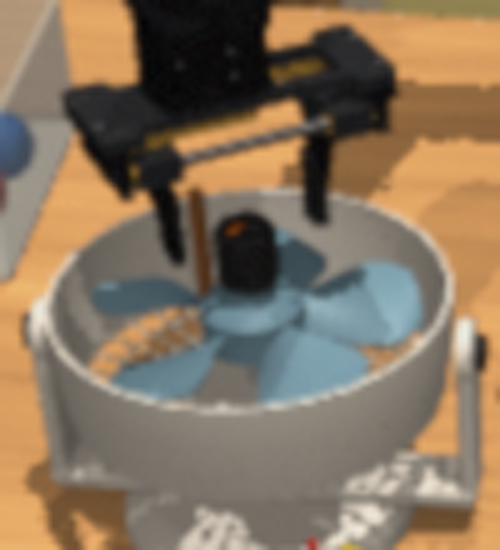

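View pics/top1.png

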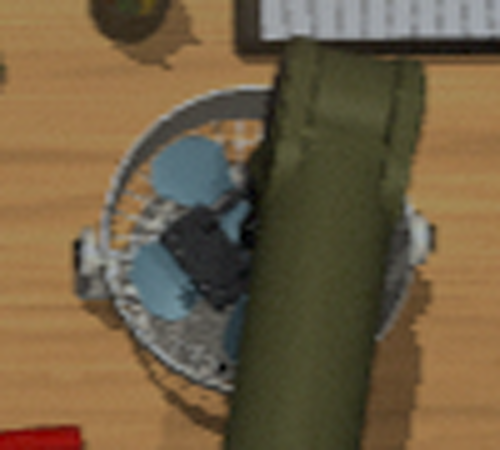

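The scene view shows both fingers straddling the cap (at about (246,170) full-image pixels), clear of the stick. I'll descend and close gently.

Emit:
servo_tool(
  rows=[0, -1, -10, 0, 0, 0, -1, -20, 0, 0, 0, -1, -28, 0, 0, 0, -1, -28, 0, 0, 0, -1, -28, 0, 0.3],
  force=5,
)

```text
time_s: 5.77
tool_pos: [0.536, -0.2322, 0.2046]
tool_rot: [20.6, 89.9, 147.4]
force: [-0.4, 0.7, 0.6]
grip_width: 0.0851
```

Emit:
servo_tool(
  rows=[0, 0, 0, 0, 1, 0, 0, 0, 0, 1, 0, 0, 0, 0, 1, 0, 0, 0, 0, 1, 0, 0, 0, 0, 1, 0, 0, 0, 0, 1],
  force=5,
)

```text
time_s: 6.27
tool_pos: [0.5367, -0.2324, 0.2057]
tool_rot: [-138.9, 90.0, -12.2]
force: [-0.0, 0.1, 0.2]
grip_width: 0.0484
```

```bash
python3 st.py
```

```text
t 6.27 q [58.1, 16.0, -44.1, 93.7, 11.5, 74.9, 138.9] p [0.5367, -0.2324, 0.2057] F [-0.0, 0.1, 0.19] T [0.139, -0.048, 0.039] w 0.0484
x [0.0, -0.0, -1.0] jaw z [-0.599, 0.801, -0.0] jawaz 126.8
```

Emit:
servo_tool(
  rows=[0, 0, 0, 0, 1, 0, 0, 0, 0, 1, 0, 0, 0, 0, 1],
  force=5,
)

```text
time_s: 6.52
tool_pos: [0.5366, -0.2323, 0.2056]
tool_rot: [-0.2, 90.0, 126.6]
force: [-1.1, 0.7, 0.1]
grip_width: 0.0392
```

```bash
python3 st.py
```

```text
t 6.52 q [58.1, 16.0, -44.1, 93.7, 11.5, 74.9, 138.9] p [0.5366, -0.2323, 0.2056] F [-1.12, 0.7, 0.05] T [0.135, 0.009, 0.014] w 0.0392
x [-0.0, 0.0, -1.0] jaw z [-0.599, 0.801, 0.0] jawaz 126.8
```

Emit:
servo_tool(
  rows=[0, 0, 0, 0, 1, 0, 0, 0, 0, 1],
  force=25,
)

```text
time_s: 6.68
tool_pos: [0.5366, -0.2323, 0.2056]
tool_rot: [-4.6, 90.0, 122.2]
force: [-1.0, 0.2, 0.2]
grip_width: 0.0386
```

Emit:
servo_tool(
  rows=[0, 0, 0, -2, 1, 0, 0, 0, -4, 1, 0, 0, 0, -6, 1, 0, 0, 0, -8, 1, 0, 0, 0, -8, 1],
)

```text
time_s: 7.1
tool_pos: [0.5369, -0.2325, 0.2058]
tool_rot: [-144.7, 90.0, -25.9]
force: [0.4, 0.6, 0.5]
grip_width: 0.0386
```

```bash
python3 st.py
```

```text
t 7.1 q [57.2, 15.8, -42.9, 93.7, 11.1, 74.8, 131.2] p [0.5369, -0.2325, 0.2058] F [0.36, 0.56, 0.52] T [0.041, -0.199, -0.004] w 0.0386
x [0.001, -0.0, -1.0] jaw z [-0.481, 0.877, -0.001] jawaz 118.7
```

Emit:
servo_tool(
  rows=[0, 0, 0, -2, 1, 0, 0, 0, -4, 1, 0, 0, 0, -6, 1, 0, 0, 0, -6, 1],
)

```text
time_s: 7.43
tool_pos: [0.5368, -0.2325, 0.2058]
tool_rot: [-140.3, 90.0, -27.5]
force: [0.3, -0.4, 0.5]
grip_width: 0.0388
```

```bash
python3 st.py
```

```text
t 7.43 q [56.5, 15.6, -42.1, 93.8, 10.8, 74.7, 125.4] p [0.5368, -0.2325, 0.2058] F [0.32, -0.41, 0.46] T [0.102, -0.15, 0.021] w 0.0388
x [0.001, -0.0, -1.0] jaw z [-0.387, 0.922, -0.0] jawaz 112.8
```

Emit:
servo_tool(
  rows=[0, 0, 0, -3, 1, 0, 0, 0, -6, 1, 0, 0, 0, -6, 1],
)

```text
time_s: 7.68
tool_pos: [0.5368, -0.2325, 0.2058]
tool_rot: [-134.0, 90.0, -27.3]
force: [0.3, 0.0, 0.7]
grip_width: 0.0384
```

```bash
python3 st.py
```

```text
t 7.68 q [55.9, 15.4, -41.3, 93.8, 10.5, 74.7, 119.7] p [0.5368, -0.2325, 0.2058] F [0.33, 0.05, 0.72] T [0.101, -0.148, -0.002] w 0.0384
x [0.0, -0.0, -1.0] jaw z [-0.289, 0.957, -0.0] jawaz 106.8
```

Emit:
servo_tool(
  rows=[0, 0, 0, -3, 1, 0, 0, 0, -6, 1, 0, 0, 0, -6, 1],
)

```text
time_s: 7.93
tool_pos: [0.5367, -0.2324, 0.2057]
tool_rot: [-128.3, 90.0, -27.5]
force: [0.7, 0.2, 1.2]
grip_width: 0.0385
```

```bash
python3 st.py
python3 - <<'E'
from h import *
p=read_camera("scene");f=p["frame"][120:230,190:290]
cv2.imwrite(f"pics/s2.png",cv2.resize(f,None,fx=5,fy=5,interpolation=cv2.INTER_CUBIC))
E
```

```text
t 7.93 q [55.2, 15.3, -40.4, 93.8, 10.2, 74.7, 113.9] p [0.5367, -0.2324, 0.2057] F [0.74, 0.19, 1.19] T [0.036, -0.169, 0.012] w 0.0385
x [0.0, -0.0, -1.0] jaw z [-0.188, 0.982, -0.0] jawaz 100.8
```

View pics/s2.png

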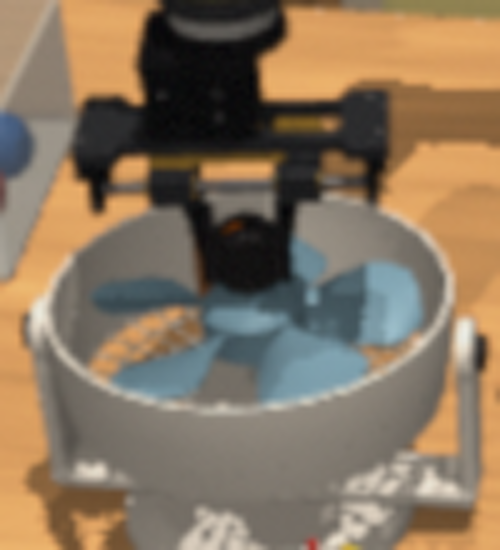

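```bash
cat > mk.py <<'E'
from h import *
import sys
p=read_camera("scene");np.savez(sys.argv[1]+".npz",P=pts(p),f=p["frame"])
def mark(f):
    c=f[155:185,225:252].astype(float);b,g,r=c[...,0],c[...,1],c[...,2]
    w=np.where((r>90)&(r>1.8*b)&(r>1.4*g),r-b,0)*(np.mgrid[0:30,0:27][1]>4);v,u=np.mgrid[0:30,0:27]
    return (225+(w*u).sum()/w.sum()).round(2),(155+(w*v).sum()/w.sum()).round(2),(w>0).sum()
if __name__=="__main__":
    o=[np.load("scene1.npz")["f"],p["frame"]]
    print([mark(f) for f in o])
    cv2.imwrite("pics/"+sys.argv[1]+".png",np.hstack([cv2.resize(f[155:185,225:255],None,fx=13,fy=13,interpolation=cv2.INTER_NEAREST) for f in o]))
E
python3 mk.py m3
```

```text
[(np.float64(231.79), np.float64(159.98), np.int64(3)), (np.float64(nan), np.float64(nan), np.int64(0))]mk.py:7: RuntimeWarning: invalid value encountered in scalar divide
  return (225+(w*u).sum()/w.sum()).round(2),(155+(w*v).sum()/w.sum()).round(2),(w>0).sum()
```

View pics/m3.png

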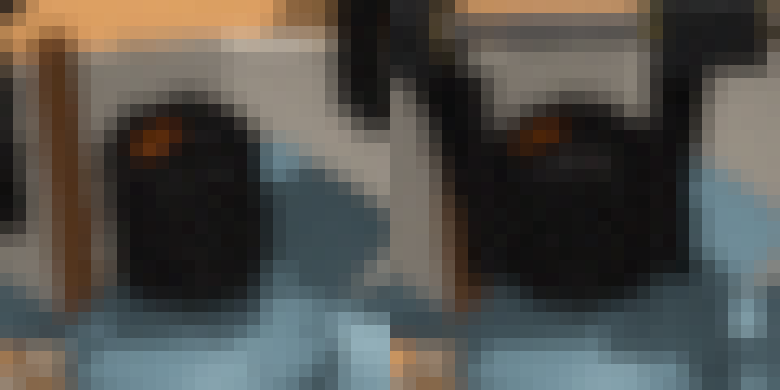

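Run:
```python
import numpy as np,cv2
a=np.load("scene1.npz")["f"];b=np.load("m3.npz")["f"]
c=[cv2.resize(f[150:200,195:285],None,fx=8,fy=8,interpolation=cv2.INTER_CUBIC)[:, :] for f in (a,b)]
o=np.vstack(c);cv2.imwrite("pics/cmp.png",cv2.resize(o,None,fx=.75,fy=.75))
```

```text
(no output)
```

View pics/cmp.png

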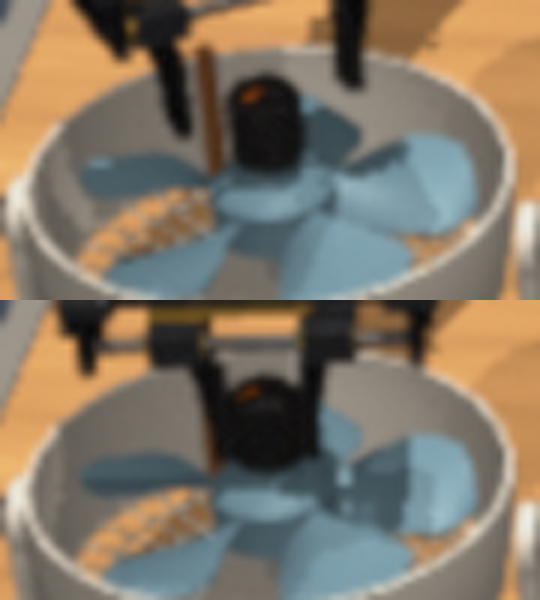

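```bash
cat > mk2.py <<'E'
from h import *
import sys
# rectify the cap's top disc: sample image on polar grid of the top plane
def rect(f,K,T,c,h,n=30,s=1.0):
    Ti=np.linalg.inv(T);g=np.arange(-n,n+1,s)/1000
    Y,X=np.meshgrid(-g,-g)   # rows: x decreasing downwards, cols: y decreasing to right (seen from above, x up)
    W=np.stack([c[0]+X,c[1]+Y,np.full_like(X,h),np.ones_like(X)],-1)@Ti.T
    u=(W[...,0]/W[...,2]*K[0,0]+K[0,2]).astype(np.float32);v=(W[...,1]/W[...,2]*K[1,1]+K[1,2]).astype(np.float32)
    return cv2.remap(f,u,v,cv2.INTER_LINEAR)
if __name__=="__main__":
    out=[]
    ps=read_camera("scene");pt=read_camera("top")
    h=float(sys.argv[2]) if len(sys.argv)>2 else .234
    fs=[(np.load("scene1.npz")["f"],ps),(ps["frame"],ps),(np.load("top0.npz")["f"],pt)]
    for f,p in fs:
        im=rect(f,p["intrinsics"],np.array(p["cam_to_world"]),(.5367,-.2325),h)
        im=cv2.resize(im,None,fx=4,fy=4,interpolation=cv2.INTER_NEAREST);im=np.clip(im*1.6,0,255).astype(np.uint8)
        cv2.circle(im,(122,122),80,(0,255,0),1);out.append(im)
    cv2.imwrite("pics/"+sys.argv[1]+".png",np.hstack(out))
E
python3 mk2.py r1
```

```text
(no output)
```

View pics/r1.png

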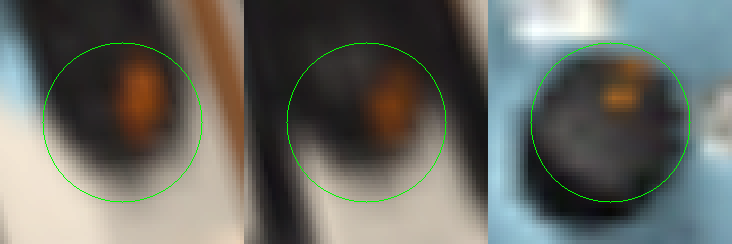

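Emit:
servo_tool(
  rows=[0, 0, 0, 0, 1, 0, 0, 0, 0, 1, 0, 0, 0, -4, 1, 0, 0, 0, -8, 1, 0, 0, 0, -12, 1],
  force=50,
)

```text
time_s: 8.55
tool_pos: [0.5368, -0.2324, 0.2057]
tool_rot: [-87.2, 90.0, 1.4]
force: [0.4, -0.7, 0.9]
grip_width: 0.0382
```

```bash
python3 st.py; python3 mk2.py r2;python3 mk.py m4 2>/dev/null;  python3 - <<'E'
import numpy as np,cv2
a=np.load("scene1.npz")["f"];b=np.load("m4.npz")["f"]
c=[cv2.resize(f[150:200,195:285],None,fx=6,fy=6,interpolation=cv2.INTER_CUBIC)[:, :] for f in (a,b)]
cv2.imwrite("pics/cmp2.png",np.vstack(c))
E
```

```text
t 8.55 q [53.9, 15.0, -38.8, 93.9, 9.7, 74.6, 102.1] p [0.5368, -0.2324, 0.2057] F [0.43, -0.69, 0.85] T [-0.006, -0.302, 0.025] w 0.0382
x [0.001, 0.0, -1.0] jaw z [0.024, 1.0, 0.0] jawaz 88.6
[(np.float64(231.79), np.float64(159.98), np.int64(3)), (np.float64(nan), np.float64(nan), np.int64(0))]
```

View pics/r2.png

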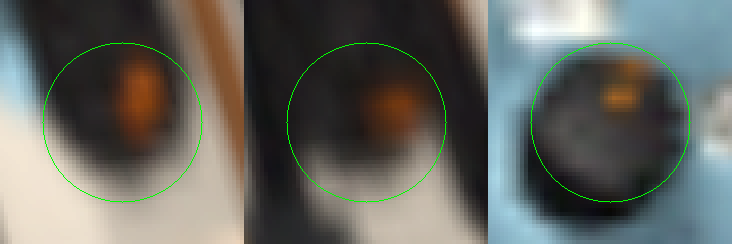

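View pics/cmp2.png

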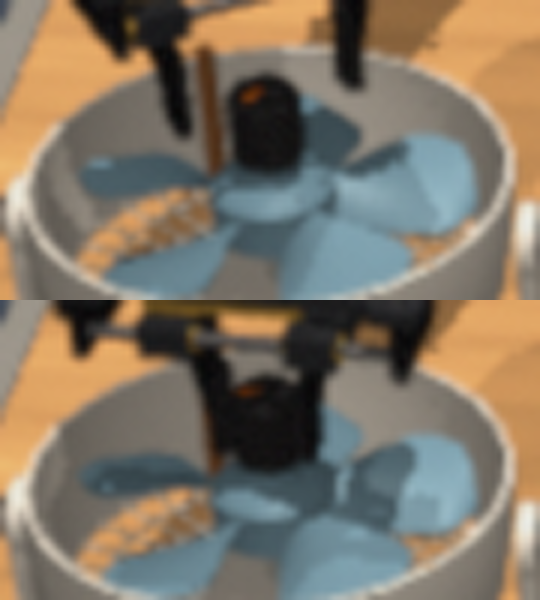

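Emit:
servo_tool(
  rows=[0, 0, 0, -4, 1, 0, 0, 0, -8, 1, 0, 0, 0, -12, 1, 0, 0, 0, -16, 1, 0, 0, 0, -16, 1],
)

```text
time_s: 9.12
tool_pos: [0.5366, -0.2324, 0.2057]
tool_rot: [-109.6, 90.0, -36.8]
force: [0.2, -0.3, 1.8]
grip_width: 0.0375
```

```bash
python3 st.py; python3 mk2.py r3
```

```text
t 9.12 q [52.3, 14.6, -36.8, 93.9, 9.0, 74.5, 86.7] p [0.5366, -0.2324, 0.2057] F [0.22, -0.3, 1.76] T [-0.031, -0.167, -0.05] w 0.0375
x [0.0, -0.0, -1.0] jaw z [0.296, 0.955, -0.0] jawaz 72.8
```

View pics/r3.png

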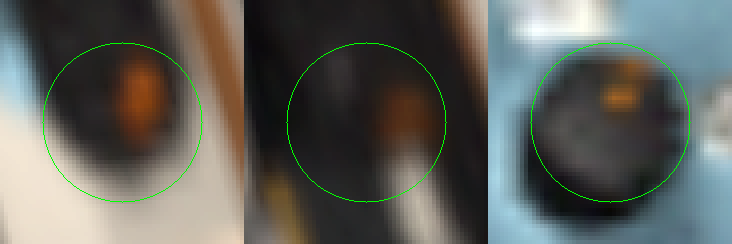

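Emit:
servo_tool(
  rows=[0, 0, 0.2, -5, 1, 0, 0, 0.4, -10, 1, 0, 0, 0.6, -15, 1, 0, 0, 0.8, -20, 1, 0, 0, 0.8, -20, 1],
)

```text
time_s: 9.63
tool_pos: [0.5364, -0.2324, 0.2062]
tool_rot: [111.3, 90.0, 164.1]
force: [-0.4, -0.6, 1.1]
grip_width: 0.0378
```

```bash
python3 st.py
```

```text
t 9.63 q [50.2, 14.2, -34.3, 94.0, 8.2, 74.5, 67.3] p [0.5364, -0.2324, 0.2062] F [-0.36, -0.61, 1.14] T [-0.038, -0.109, -0.002] w 0.0378
x [-0.0, 0.0, -1.0] jaw z [0.605, 0.796, -0.0] jawaz 52.8
```

Emit:
servo_tool(
  rows=[0, 0, 0.1, -5, 1, 0, 0, 0.2, -10, 1, 0, 0, 0.3, -15, 1, 0, 0, 0.5, -20, 1, 0, 0, 0.5, -20, 1],
)

```text
time_s: 10.05
tool_pos: [0.5364, -0.2324, 0.2067]
tool_rot: [133.2, 90.0, 166.0]
force: [-0.1, -0.6, 1.1]
grip_width: 0.0381
```

```bash
python3 st.py; python3 mk2.py r4 .235
```

```text
t 10.05 q [48.3, 13.8, -31.9, 94.0, 7.5, 74.4, 47.9] p [0.5364, -0.2324, 0.2067] F [-0.09, -0.62, 1.07] T [-0.137, -0.085, 0.058] w 0.0381
x [-0.0, 0.0, -1.0] jaw z [0.84, 0.543, -0.0] jawaz 32.9
```

View pics/r4.png

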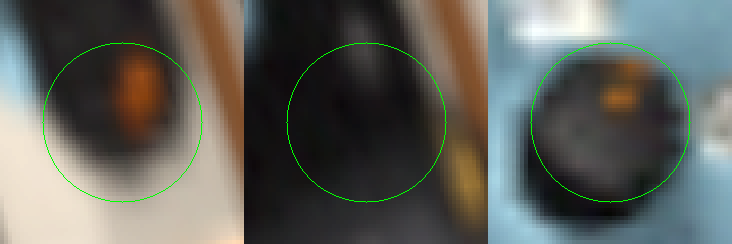

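Emit:
servo_tool(
  rows=[0, 0, 0.1, -5, 1, 0, 0, 0.2, -10, 1, 0, 0, 0.3, -15, 1, 0, 0, 0.4, -20, 1, 0, 0, 0.5, -25, 1, 0, 0, 0.6, -30, 1, 0, 0, 0.6, -30, 1],
)

```text
time_s: 10.73
tool_pos: [0.5365, -0.2326, 0.2075]
tool_rot: [-120.3, 90.0, -117.5]
force: [-0.0, -0.5, 1.3]
grip_width: 0.0382
```

Emit:
servo_tool(
  rows=[0, 0, 0.1, -5, 1, 0, 0, 0.2, -10, 1, 0, 0, 0.3, -15, 1, 0, 0, 0.4, -20, 1, 0, 0, 0.5, -25, 1, 0, 0, 0.6, -30, 1, 0, 0, 0.6, -30, 1],
)

```text
time_s: 11.32
tool_pos: [0.5364, -0.2327, 0.2082]
tool_rot: [-95.5, 90.0, -122.6]
force: [-1.0, -1.3, 2.9]
grip_width: 0.0382
```

```bash
python3 st.py
python3 - <<'E'
from h import *
p=read_camera("scene");f=p["frame"][120:230,190:290]
cv2.imwrite(f"pics/s5.png",cv2.resize(f,None,fx=5,fy=5,interpolation=cv2.INTER_CUBIC))
E
```

```text
t 11.32 q [42.7, 12.9, -25.3, 94.1, 5.7, 74.3, -10.6] p [0.5364, -0.2327, 0.2082] F [-0.98, -1.29, 2.91] T [-0.192, 0.131, -0.006] w 0.0382
x [-0.0, -0.0, -1.0] jaw z [0.89, -0.455, -0.0] jawaz -27.1
```

View pics/s5.png

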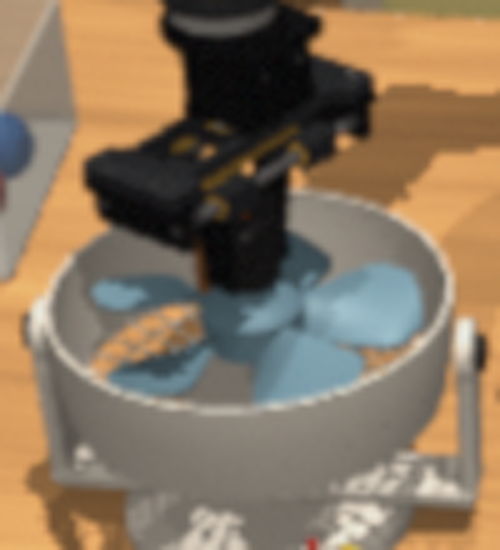

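Fz rises as I turn (the cap pushes the hand up), so it is loosening. I'll catch up in height.

Emit:
servo_tool(
  rows=[0, 0, 0.6, 0, 1, 0, 0, 0.8, -5, 1, 0, 0, 1.0, -10, 1, 0, 0, 1.2, -15, 1, 0, 0, 1.4, -20, 1, 0, 0, 1.4, -20, 1],
)

```text
time_s: 11.87
tool_pos: [0.5362, -0.2324, 0.209]
tool_rot: [-141.9, 89.9, 170.9]
force: [-0.0, -0.6, -0.1]
grip_width: 0.0378
```

Emit:
servo_tool(
  rows=[0, 0, 0.2, -5, 1, 0, 0, 0.4, -10, 1, 0, 0, 0.5, -15, 1, 0, 0, 0.7, -20, 1, 0, 0, 0.7, -20, 1],
)

```text
time_s: 12.28
tool_pos: [0.5362, -0.2324, 0.2097]
tool_rot: [-121.2, 89.9, 171.7]
force: [-1.4, -1.7, -0.5]
grip_width: 0.038
```

```bash
python3 st.py
```

```text
t 12.28 q [39.2, 12.4, -21.2, 94.1, 4.6, 74.4, -49.8] p [0.5362, -0.2324, 0.2097] F [-1.43, -1.69, -0.51] T [-0.229, 0.216, 0.012] w 0.038
x [-0.001, 0.0, -1.0] jaw z [0.389, -0.921, -0.001] jawaz -67.1
```

Emit:
servo_tool(
  rows=[0, 0, 0.1, -5, 1, 0, 0, 0.2, -10, 1, 0, 0, 0.4, -15, 1, 0, 0, 0.5, -20, 1, 0, 0, 0.6, -25, 1, 0, 0, 0.7, -30, 1, 0, 0, 0.7, -30, 1],
)

```text
time_s: 12.87
tool_pos: [0.5363, -0.232, 0.2105]
tool_rot: [-112.4, 89.9, 150.6]
force: [-1.1, 0.1, -0.7]
grip_width: 0.0378
```

Emit:
servo_tool(
  rows=[0, 0, 0.2, -5, 1, 0, 0, 0.3, -10, 1, 0, 0, 0.5, -15, 1, 0, 0, 0.6, -20, 1, 0, 0, 0.8, -25, 1, 0, 0, 0.9, -30, 1, 0, 0, 0.9, -30, 1],
)

```text
time_s: 13.45
tool_pos: [0.5365, -0.232, 0.2115]
tool_rot: [-94.4, 90.0, 138.6]
force: [-0.9, -0.8, 0.3]
grip_width: 0.0378
```

```bash
python3 st.py
```

```text
t 13.45 q [34.2, 11.9, -15.4, 94.1, 3.2, 74.5, -108.7] p [0.5365, -0.232, 0.2115] F [-0.9, -0.83, 0.32] T [0.035, 0.162, -0.049] w 0.0378
x [-0.0, 0.0, -1.0] jaw z [-0.602, -0.799, -0.0] jawaz -127.0
```

Emit:
servo_tool(
  rows=[0, 0, 0.2, -5, 1, 0, 0, 0.3, -10, 1, 0, 0, 0.5, -15, 1, 0, 0, 0.6, -20, 1, 0, 0, 0.7, -25, 1, 0, 0, 0.9, -30, 1, 0, 0, 1.0, -35, 1, 0, 0, 1.1, -40, 1, 0, 0, 1.1, -40, 1],
)

```text
time_s: 14.2
tool_pos: [0.5368, -0.2318, 0.2128]
tool_rot: [-121.9, 90.0, 71.2]
force: [0.1, 0.5, -1.1]
grip_width: 0.0379
```

```bash
python3 st.py
python3 - <<'E'
from h import *
p=read_camera("scene");f=p["frame"][120:230,190:290]
cv2.imwrite(f"pics/s6.png",cv2.resize(f,None,fx=5,fy=5,interpolation=cv2.INTER_CUBIC))
E
```

```text
t 14.2 q [31.0, 11.6, -11.7, 94.1, 2.4, 74.5, -148.1] p [0.5368, -0.2318, 0.2128] F [0.08, 0.48, -1.09] T [0.13, -0.015, -0.0] w 0.0379
x [0.0, 0.001, -1.0] jaw z [-0.974, -0.226, -0.0] jawaz -166.9
```

View pics/s6.png

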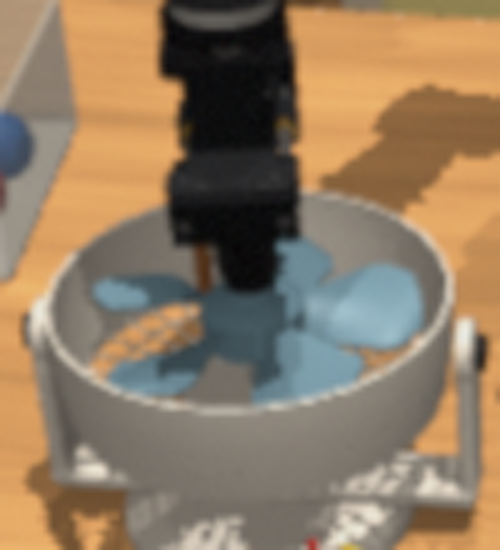

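Emit:
servo_tool(
  rows=[0, 0, 0.4, 0, 1, 0, 0, 0.8, 0, 1, 0, 0, 0.8, 0, 1],
)

```text
time_s: 14.5
tool_pos: [0.5367, -0.2323, 0.2138]
tool_rot: [-130.8, 90.0, 62.1]
force: [-0.8, -0.1, -0.7]
grip_width: 0.0377
```

```bash
python3 st.py
```

```text
t 14.5 q [31.0, 11.6, -11.7, 94.1, 2.4, 74.6, -148.2] p [0.5367, -0.2323, 0.2138] F [-0.85, -0.11, -0.65] T [0.129, -0.015, -0.053] w 0.0377
x [0.0, 0.0, -1.0] jaw z [-0.975, -0.224, -0.0] jawaz -167.1
```

Emit:
servo_tool(
  rows=[0, 0, 0.3, 0, 1, 0, 0, 0.6, 0, 1, 0, 0, 0.6, 0, 1],
)

```text
time_s: 14.75
tool_pos: [0.5366, -0.2324, 0.2144]
tool_rot: [152.8, 90.0, -14.4]
force: [-0.6, -0.6, 0.2]
grip_width: 0.038
```

```bash
python3 st.py
```

```text
t 14.75 q [31.0, 11.5, -11.6, 94.0, 2.4, 74.7, -148.3] p [0.5366, -0.2324, 0.2144] F [-0.56, -0.59, 0.21] T [0.156, -0.015, -0.015] w 0.038
x [0.0, -0.0, -1.0] jaw z [-0.975, -0.222, -0.0] jawaz -167.2
```

Emit:
servo_tool(
  rows=[0, 0, 0.3, 0, 1, 0, 0, 0.6, 0, 1, 0, 0, 0.6, 0, 1],
)

```text
time_s: 15.0
tool_pos: [0.5366, -0.2324, 0.215]
tool_rot: [122.4, 90.0, -44.8]
force: [-0.6, -0.9, -0.1]
grip_width: 0.0378
```

```bash
python3 st.py
```

```text
t 15.0 q [31.0, 11.5, -11.6, 94.0, 2.4, 74.8, -148.3] p [0.5366, -0.2324, 0.215] F [-0.58, -0.86, -0.12] T [0.072, -0.044, -0.027] w 0.0378
x [0.0, -0.0, -1.0] jaw z [-0.975, -0.221, -0.0] jawaz -167.2
```

Emit:
servo_tool(
  rows=[0, 0, 0.7, 0, 1, 0, 0, 1.5, 0, 1, 0, 0, 1.5, 0, 1],
)

```text
time_s: 15.25
tool_pos: [0.5367, -0.2324, 0.2166]
tool_rot: [136.0, 90.0, -31.3]
force: [1.1, -0.4, -0.4]
grip_width: 0.0378
```

Emit:
servo_tool(
  rows=[0, 0, 1, 0, 1, 0, 0, 2, 0, 1, 0, 0, 3, 0, 1, 0, 0, 3, 0, 1],
)

```text
time_s: 15.58
tool_pos: [0.5367, -0.2324, 0.2197]
tool_rot: [143.0, 90.0, -24.3]
force: [0.4, -0.3, -0.7]
grip_width: 0.038
```

```bash
python3 st.py
```

```text
t 15.58 q [31.0, 11.4, -11.6, 93.6, 2.4, 75.3, -148.3] p [0.5367, -0.2324, 0.2197] F [0.35, -0.26, -0.74] T [0.113, 0.025, -0.002] w 0.038
x [0.0, -0.0, -1.0] jaw z [-0.975, -0.221, -0.0] jawaz -167.2
```

Emit:
servo_tool(
  rows=[0, 0, 4, 0, 1, 0, 0, 9, 0, 1, 0, 0, 15, 0, 1, 0, 0, 25, 0, 1, 0, 0, 40, 0, 1, 0, 0, 55, 0, 1, 0, 0, 70, 0, 1, 0, 0, 70, 0, 1],
)

```text
time_s: 16.25
tool_pos: [0.5383, -0.2329, 0.2939]
tool_rot: [144.1, 89.6, -23.1]
force: [-0.4, 0.7, 0.2]
grip_width: 0.0382
```

```bash
python3 st.py
python3 - <<'E'
from h import *
p=read_camera("scene");f=p["frame"][100:230,180:300]
cv2.imwrite(f"pics/s7.png",cv2.resize(f,None,fx=5,fy=5,interpolation=cv2.INTER_CUBIC)[:600])
for d in cut_out("cap",p): print(round(d["score"],2),np.round(d["extent"],1))
E
```

```text
t 16.25 q [30.9, 9.6, -11.6, 87.2, 1.9, 83.0, -147.9] p [0.5383, -0.2329, 0.2939] F [-0.36, 0.66, 0.16] T [0.127, 0.001, 0.006] w 0.0382
x [0.006, -0.003, -1.0] jaw z [-0.975, -0.221, -0.005] jawaz -167.2
0.61 [240.2 149.8   3.    2.2]
```

View pics/s7.png

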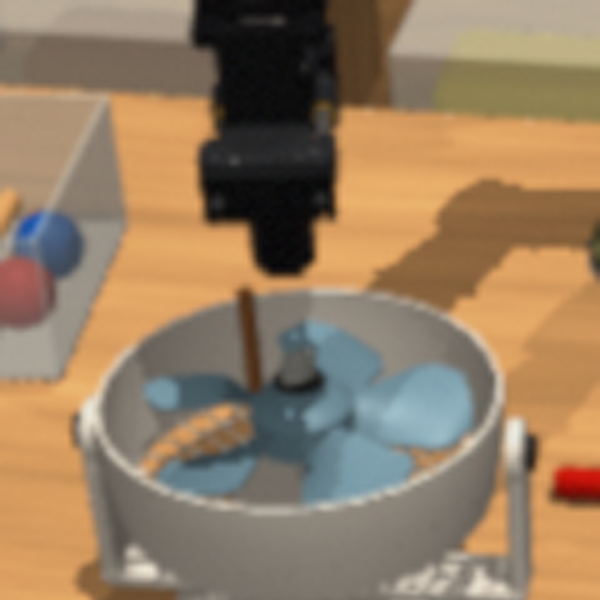

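The scene view shows the bare spindle at about (240,175), with the cap in the fingers above it. Now I carry it to the far tray.

Emit:
servo_tool(
  rows=[0, 10, 20, 6, 1, -1, 35, 30, 12, 1, -2, 70, 30, 18, 1, -4, 105, 30, 24, 1, -6, 140, 30, 30, 1, -8, 175, 30, 36, 1, -10, 210, 30, 42, 1, -12, 245, 30, 48, 1, -14, 280, 30, 54, 1, -16, 315, 30, 60, 1],
)

```text
time_s: 17.18
tool_pos: [0.5196, 0.0841, 0.3183]
tool_rot: [-57.5, 89.9, -164.5]
force: [0.3, 1.5, 0.3]
grip_width: 0.0376
```

Emit:
servo_tool(
  rows=[-1, 35, 0, 6, 1, -2, 70, 0, 12, 1, -3, 100, -10, 17, 1, -4, 115, -30, 17, 1, -4, 115, -60, 17, 1, -4, 115, -90, 17, 1, -4, 115, -120, 17, 1, -4, 115, -150, 17, 1, -4, 115, -150, 17, 1, -4, 115, -150, 17, 1],
)

```text
time_s: 18.02
tool_pos: [0.5151, 0.197, 0.1676]
tool_rot: [-75.9, 89.7, -166.2]
force: [0.2, 0.8, 0.8]
grip_width: 0.0378
```

```bash
python3 st.py
python3 - <<'E'
from h import *
o=get_obs()
for n in("scene","top"):
    p=read_camera(n);P=pts(p);np.savez(n+"8.npz",P=P,f=p["frame"]);f=p["frame"]
    f=f[150:270,300:440] if n=="scene" else f[160:280,220:340]
    cv2.imwrite(f"pics/{n}8.png",cv2.resize(f,None,fx=5,fy=5,interpolation=cv2.INTER_CUBIC))
    t=o["tool_pos"];m=(np.hypot(P[...,0]-t[0],P[...,1]-t[1])<.04)&(P[...,2]>.06)&(P[...,2]<t[2]+.03)
    q=P[m]-t; print(n,m.sum(),np.sort(q[:,2])[:6].round(4),np.percentile(q[:,2],[5,10]).round(4))
E
```

```text
t 18.02 q [7.5, 11.8, -34.9, 101.0, 7.1, 69.6, -119.5] p [0.5151, 0.197, 0.1676] F [0.23, 0.81, 0.84] T [0.003, -0.017, 0.006] w 0.0378
x [-0.005, -0.001, -1.0] jaw z [-0.004, -1.0, 0.001] jawaz -90.2
scene 246 [-0.0137 -0.0136 -0.0132 -0.0131 -0.0126 -0.0123] [-0.0099 -0.008 ]Traceback (most recent call last):
  File "<stdin>", line 8, in <module>
    return _quantile_unchecked(
        a, q, axis, out, overwrite_input, method, keepdims, weights)
    return _ureduce(a,
                    func=_quantile_ureduce_func,
    ...<5 lines>...
                    overwrite_input=overwrite_input,
                    method=method)
    r = func(a, **kwargs)
    result = _quantile(arr,
                       quantiles=q,
    ...<2 lines>...
                       out=out,
                       weights=wgt)
    slices_having_nans = np.isnan(arr[-1, ...])
                                  ~~~^^^^^^^^^
IndexError: index -1 is out of bounds for axis 0 with size 0
```

View pics/scene8.png

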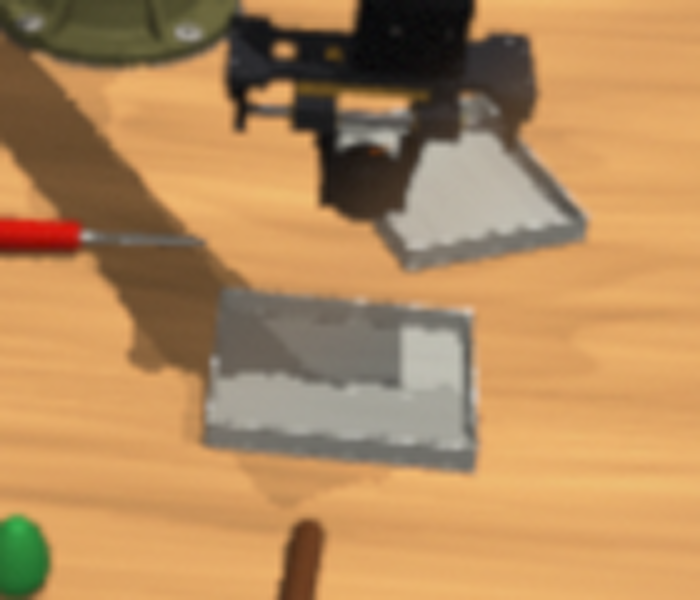

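View pics/top8.png

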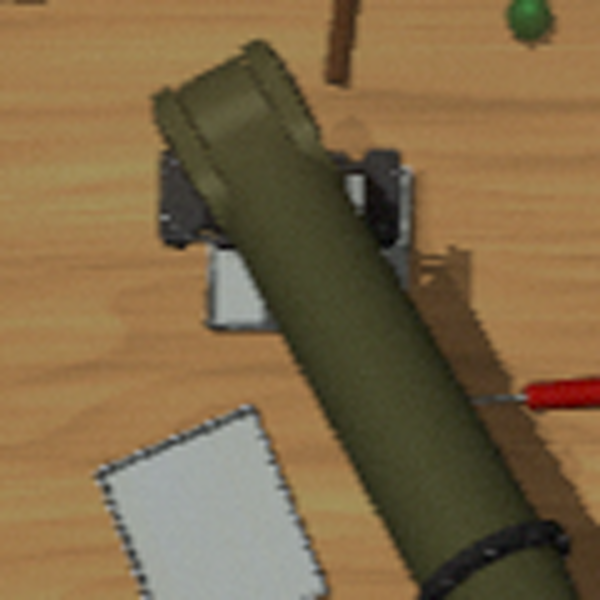

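Emit:
servo_tool(
  rows=[2, 0, -25, 0, 1, 2, 0, -50, 0, 1, 2, 0, -75, 0, 1, 2, 0, -100, 0, 1, 2, 0, -120, 0, 1, 2, 0, -135, 0, 1, 2, 0, -142, 0, 1, 2, 0, -145, 0, 1, 2, 0, -145, 0, 1, 2, 0, -145, 0, 1],
)

```text
time_s: 18.95
tool_pos: [0.5199, 0.1981, 0.026]
tool_rot: [104.7, 89.8, 14.5]
force: [-0.6, 0.6, 0.1]
grip_width: 0.0376
```

Emit:
servo_tool(
  rows=[0, 0, -1, 0, 1, 0, 0, -2, 0, 1, 0, 0, -2, 0, 1, 0, 0, -2, 0, 1],
)

```text
time_s: 19.28
tool_pos: [0.5188, 0.1977, 0.0227]
tool_rot: [83.8, 90.0, -6.4]
force: [-0.6, -0.1, -0.2]
grip_width: 0.038
```

```bash
python3 st.py
```

```text
t 19.28 q [4.5, 21.8, -32.6, 108.1, 14.4, 54.0, -124.9] p [0.5188, 0.1977, 0.0227] F [-0.6, -0.12, -0.16] T [0.035, -0.036, -0.027] w 0.038
x [0.001, -0.0, -1.0] jaw z [-0.004, -1.0, 0.0] jawaz -90.2
```

Emit:
servo_tool(
  rows=[0, 0, -1, 0, 1, 0, 0, -2, 0, 1, 0, 0, -3, 0, 1, 0, 0, -4, 0, 1, 0, 0, -4, 0, 1, 0, 0, -4, 0, 1],
)

```text
time_s: 19.78
tool_pos: [0.5185, 0.1976, 0.0182]
tool_rot: [-71.2, 90.0, -161.4]
force: [0.2, 0.5, -0.1]
grip_width: 0.0375
```

Emit:
servo_tool(
  rows=[0, 0, -0.5, 0, 1, 0, 0, -1, 0, 1, 0, 0, -1, 0, 1],
)

```text
time_s: 20.03
tool_pos: [0.5186, 0.1977, 0.0173]
tool_rot: [-23.1, 90.0, -113.4]
force: [-0.3, -0.5, 0.0]
grip_width: 0.0378
```

Emit:
servo_tool(
  rows=[0, 0, -0.5, 0, 1, 0, 0, -1, 0, 1, 0, 0, -1, 0, 1],
)

```text
time_s: 20.28
tool_pos: [0.5187, 0.1976, 0.0172]
tool_rot: [2.6, 90.0, -87.6]
force: [-2.0, -2.1, 6.3]
grip_width: 0.038
```

Contact with the tray floor (6 N up at 0.0172). I ease off and release.

Emit:
servo_tool(
  rows=[0, 0, 0.8, 0, 1, 0, 0, 0.8, 0, 1, 0, 0, 0.8, 0, 0.4, 0, 0, 0.8, 0, 0.2, 0, 0, 0.8, 0, 0.2, 0, 0, 0.8, 0, 0.2, 0, 0, 0.8, 0, 0.2],
  force=10,
)

```text
time_s: 20.87
tool_pos: [0.5186, 0.1977, 0.0171]
tool_rot: [-57.4, 90.0, -147.6]
force: [-0.2, 0.3, -0.1]
grip_width: 0.0643
```

```bash
python3 st.py
```

```text
t 20.87 q [4.3, 22.3, -32.4, 108.3, 14.7, 53.5, -125.2] p [0.5186, 0.1977, 0.0171] F [-0.24, 0.27, -0.13] T [0.074, -0.014, 0.004] w 0.0643
x [-0.0, -0.0, -1.0] jaw z [-0.004, -1.0, 0.0] jawaz -90.2
```

Emit:
servo_tool(
  rows=[0, 0, 4, 0, 0.2, 0, 0, 12, 0, 0.2, 0, 0, 25, 0, 0.2, 0, 0, 45, 0, 0.2, 0, 0, 75, 0, 0.2, 0, 0, 110, 0, 0.2, 0, 0, 145, 0, 0.2, 0, 0, 180, 0, 0.2, 0, 0, 200, 0, 0.2, 0, 0, 200, 0, 0.2],
)

```text
time_s: 21.7
tool_pos: [0.5214, 0.1994, 0.2244]
tool_rot: [104.1, 89.4, 13.9]
force: [0.6, 0.7, 0.5]
grip_width: 0.0699
```

```bash
python3 st.py
python3 - <<'E'
from h import *
for n in("scene","top"):
    p=read_camera(n);P=pts(p);f=p["frame"];cv2.imwrite(f"pics/{n}9f.png",f)
    c=f[150:270,300:440] if n=="scene" else f[160:280,220:340]
    cv2.imwrite(f"pics/{n}9.png",cv2.resize(c,None,fx=5,fy=5,interpolation=cv2.INTER_CUBIC))
    m=(np.hypot(P[...,0]-.518,P[...,1]-.198)<.035)&(P[...,2]>.035)&(P[...,2]<.1);q=P[m]
    if len(q): print(n,q.mean(0).round(3),q[:,2].max().round(3))
E
```

```text
t 21.7 q [8.2, 9.5, -35.4, 96.7, 5.9, 75.0, -118.4] p [0.5214, 0.1994, 0.2244] F [0.57, 0.68, 0.48] T [0.0, -0.062, -0.046] w 0.0699
x [0.011, 0.003, -1.0] jaw z [-0.003, -1.0, -0.003] jawaz -90.2
scene [0.526 0.194 0.042] 0.049
```

View pics/scene9.png

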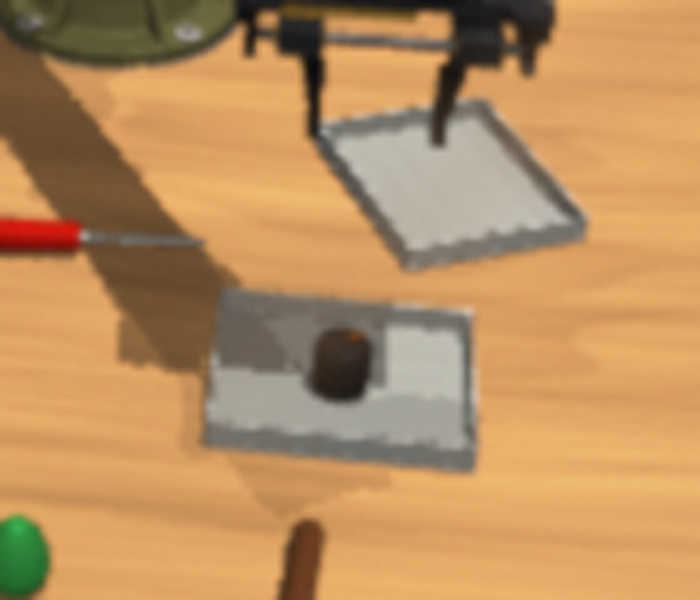

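View pics/scene9f.png

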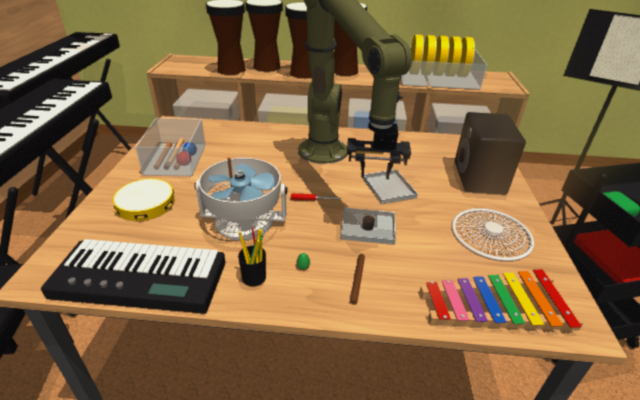

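The cap stands upright, mark on top, in the middle of the chosen tray (368,222). Its top is at about 0.045–0.049 m (expected 0.045). All the other things are where they were and the hand is clear.

```bash
python3 -c "
from cell import *
print(sign_off())"
```

```text
the job is handed in; nothing more can be done
None
```

The spinner cap is off the fan and stands upright, open end down, in the middle of the farther steel tray. I handed the job in at about 22 s of the 72 s allowed.

**Unscrewing:** I gripped the cap and turned it about 294° clockwise, letting the hand rise with it. The largest upward push I read from the cap was 2.9 N, and the largest pull down on the hand was about 1 N. That upward push grew as I turned, so it was coming loose and not tightening. I then lifted a little at a time, past its 1.5 mm of play, and felt no resistance before taking it off.

**Final checks:**
- **Cap:** the scene camera shows it upright with the orange mark on top. Its top measured up to 0.049 m, against an expected 0.045 m.
- **Other objects:** nothing else in the scene view looks moved.
- **Gripper:** it is open and clear of everything.

**What did not fully agree:**
- At 25 N of grip the first turns may have slipped on the cap. I raised the grip to 50 N and the mark then turned with the hand.
- I could not see the blades swing to the stick first, as the description said they would.
- The wrist torque reading stayed within its noise throughout, so the evidence that it was loosening is the upward push, the moving mark and the free lift.

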